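Switch the ball sorter over to the other tray

TASK

The sorter's left tray has its share of brass balls. With a fingertip press the seesaw gate's raised right-hand pad until the gate has rocked fully over to the right chute, and only then push the feed ramp's stop fully aside by its upright plate, so that the three waiting balls run down into the right-hand tray (left and right as seen from the robot). Grasp and lift nothing, do not touch the balls, and leave the balls in the left tray and everything else on the bench where they are.

Things in the scene. Friction and masses are not known exactly. Their poses are not given: they have to be found in the camera images.
- sorter: Bench-top ball sorter, fixed to the table; origin on the table surface, under the gate's pivot. +x points away from the robot along the feed ramp, +y to the left tray, z up; turned by up to 20 degrees. A T-shaped wooden base 10 mm thick carries the gate; on each side of it a chute (95 to 150 mm from the centre, up to 80 mm high) slopes down into a white tray.
- ramp_foot (a point): Middle of the lower front edge of the feed ramp's floor, 18 mm behind the sorter's centre, 102 mm above the table. The aluminium ramp, 32 mm wide with side walls 16 mm high, rises from here to the back (+x) at 7 degrees for 142 mm. Three brass balls wait on it behind the stop.
- gate (a joint): Seesaw gate: brass trough 180 mm long (along the sorter's y), 32 mm wide, on a pivot 80 mm above the table at the sorter's centre; front wall 32 mm above the pivot. 0 is level, positive: left end low (feeds the left chute), negative: right end low (feeds the right chute); end stops at +0.28 and -0.28 rad. Pivot friction about 0.06 N m, no spring: it stays where it is left.
- pad_left (a point): Centre of the top face of the gate's left thumb pad, a flat brass plate 42 x 32 x 4 mm (x, y, z) on the front of the trough, 72 mm left of the pivot and 40 mm in front of it. It moves with the gate: 86 mm above the table when level, 106 mm at its highest, 66 mm at its lowest. Free above, in front and beneath.
- pad_right (a point): The same for the right thumb pad, 72 mm right of the pivot; raised at the start. Pressing it down with about 1 N rocks the gate.
- stop (a joint): Sliding stop: a steel blade hanging across the feed ramp, 30 mm behind the sorter's centre, on an 8 mm rod along y, 138 mm above the table. 0 is shut; it grows as the stop slides to the sorter's right (-y), up to its end stop at 0.042 m. Friction about 1.5 N, no spring: it stays where it is left.
- push_plate (a point): Middle of the top edge, on the outer (left, +y) face, of the stop's upright push plate, 172 mm above the table; 30 mm behind and, when shut, 81 mm left of the sorter's centre. The steel plate is 36 mm wide (x), 6 mm thick (y), 50 mm tall (122 to 172 mm above the table). Pushing this face to the sorter's right opens the stop. Free space to its left.
- tray_left (a point): Centre of the inner floor of the left white tray, 6 mm above the table, 192.5 mm left of the sorter's centre. Inside 86 mm (x) by 99 mm (y), walls 50 mm high (30 mm under the chute). Axes as the sorter's. Two balls already lie in it.
- tray_right (a point): The same for the right tray, 192.5 mm right of the sorter's centre; empty at the start.
- ball1: Brass ball 1 of the three waiting on the feed ramp (the first, against the stop); 20 mm diameter, about 35 g; origin at its centre.
- ball2: Brass ball 2 of the three waiting on the feed ramp (behind the one before); 20 mm diameter, about 35 g; origin at its centre.
- ball3: Brass ball 3 of the three waiting on the feed ramp (behind the one before); 20 mm diameter, about 35 g; origin at its centre.
- done1: Brass ball already lying in the left tray; 20 mm diameter, origin at its centre.
- done2: Brass ball already lying in the left tray; 20 mm diameter, origin at its centre.
- oil_bottle: Small amber oil bottle, 36 mm diameter, 70 mm tall, standing behind and to the left of the gate, origin under its base. Bystander.
- movement: Brass skeleton movement, two plates on four pillars, 60 x 85 x 42 mm, behind the right chute, origin under its centre. Bystander.
- tweezers: Steel tweezers 135 mm long, 5 mm high, lying in front of the gate, origin under the middle. Bystander.
- screwdriver: Small screwdriver 130 mm long lying in front of the right chute, origin under its middle. Bystander.
- loupe: Black eyepiece tube, 36 mm diameter, 28 mm tall, standing in front of the gate to the left, origin under its centre. Bystander.

How it is judged:
On the way, in this order (a step that is already met when the one before it is completed fails the run):
1. the gate is rocked over to the right (below -0.24 rad) while the stop is still shut (value of joint gate below -0.24 rad and value of joint stop below 0.008 m), for 0.2 s.
2. the stop is pushed aside (more than 30 mm) with the gate still over to the right (value of joint stop above 0.03 m and value of joint gate below -0.24 rad), for 0.1 s.
At the end, for the whole second after the job is handed in: The gate leans fully to the right (below -0.24 rad), the stop is open by more than 30 mm, all three balls from the ramp lie in the right tray and the two others still lie in the left tray (each centre within the tray's walls and less than 30 mm above its floor) (all of step 2 and x of ball1 in the frame of tray_right between -0.045 and 0.045 m and y of ball1 in the frame of tray_right between -0.052 and 0.052 m and z of ball1 in the frame of tray_right between 0 and 0.03 m and x of ball2 in the frame of tray_right between -0.045 and 0.045 m and y of ball2 in the frame of tray_right between -0.052 and 0.052 m and z of ball2 in the frame of tray_right between 0 and 0.03 m and x of ball3 in the frame of tray_right between -0.045 and 0.045 m and y of ball3 in the frame of tray_right between -0.052 and 0.052 m and z of ball3 in the frame of tray_right between 0 and 0.03 m and x of done1 in the frame of tray_left between -0.045 and 0.045 m and y of done1 in the frame of tray_left between -0.052 and 0.052 m and z of done1 in the frame of tray_left between 0 and 0.03 m and x of done2 in the frame of tray_left between -0.045 and 0.045 m and y of done2 in the frame of tray_left between -0.052 and 0.052 m and z of done2 in the frame of tray_left between 0 and 0.03 m); the robot touches nothing.
It fails at once if a ball is touched by the arm or the fingers (contact force between any of the arm, the fingers and ball1 above 1 N or contact force between any of the arm, the fingers and ball2 above 1 N or contact force between any of the arm, the fingers and ball3 above 1 N or contact force between any of the arm, the fingers and done1 above 1 N or contact force between any of the arm, the fingers and done2 above 1 N).
It fails at once if a ball is lifted (height (world z) of any of ball1, ball2, ball3 above 0.15 m or height (world z) of any of done1, done2 above 0.06 m).
It fails at once if something else on the bench is shifted by more than 20 mm or lifted (distance of any of oil_bottle, movement, tweezers, screwdriver, loupe from where it was at the start of the episode above 0.02 m).
It also fails if it takes over 38 s, if anything falls off the work surface, if the arm or the gripper's body presses on something with over 40 N, if the wrist force passes 120 N, or if a joint passes its speed limit or range.

ROBOT

A 7-joint arm with a two-finger parallel gripper is mounted at the origin on the work surface. World frame = base frame: x ahead of the robot, y to its left, z up, the work surface at z = 0. Lengths are in m, angles in rad, forces in N, time in s.
With the tool pointing down it reaches from about 0.35 to 0.9 m from the base axis. Payload 19.9 kg.
Tool frame: the origin (TCP) lies between the finger pads; the fingertips stand 19 mm ahead of it and the grasp point (between the pads) is the TCP; z points along the fingers, y is the line along which they close (so a half turn about z gives the same grasp; the last joint's range is limited). The gripper opens to 94 mm and grips with 3 to 60 N. Pads are 16 mm wide; open, the fingers measure 119 mm over their backs; the gripper's body (75 mm by 177 mm) begins 78 mm behind the grasp point.
Start: joints at [-1.359, 0.417, -0.01, 1.614, 0.005, 1.111, -0.053], TCP at [0.156, 0.605, 0.224] pointing down, gripper open.
Joint ranges: [-2.81, 2.81], [-0.39, 2.02], [-1.27, 1.25], [0.06, 2.57], [-1.19, 4.33], [0.19, 2], [-2.82, 2.82]. Speed limits (rad/s): [1.89, 1.89, 2.39, 2.39, 3.01, 3.01, 3.01].

INTERFACE

Orientations are given as a 3x3 rotation matrix whose columns are the frame's x, y, z axes.
In Python, from rig import robot gives the robot as it stands. Calls block until the motion is done:
- robot.move_ptp(position, orientation): joint-space move of the TCP to a pose.
- robot.move_linear(position, velocity=0.15, frame=None, threshold=None): straight line of the TCP; frame=None keeps the orientation; velocity is the mean speed in m/s. With threshold (N) it stops when the force on the tool has changed by that much, and returns True; else False.
- robot.goto_joints(angles): joint-space move.
- robot.gripper_to(opening): finger opening in m; the grip force is fixed at half the most; returns when the fingers have stopped.
- robot.pause(seconds).
- robot.ik(position, orientation): joint angles nearest the present ones, or None.
- robot.get_state(): the state.
- robot.grab_frame(name): name is "side" or "top" or "wrist"; returns the picture (400x640x3 uint8, red, green, blue); there is no depth.
- robot.camera_info(name): a dict with "fx", "fy", "cx", "cy" (pixels), "rvec" (rotation vector, rad) and "tvec" (3), from world to camera coordinates, as OpenCV has them. Camera axes: x right, y down, z forward; pixel columns grow to the right and rows downward; lengths in m; the calibration is good to about 2 mm. A picture is of the moment at which its call begins: read the wrist's pose just before it. camera_info takes no time and is no camera call; for the wrist camera it gives the pose at the moment of the call.
A pose or a line that the arm cannot do raises robot.PlanningError and nothing moves.
- robot.sign_off(): hands the job in; it is judged then, once.
The state is a dict: "time": time; "qpos": joint angles; "joint_vel": joint speeds; "effort": joint torques, N m; "ee_pos": TCP position; "tool_rot": TCP orientation; "force": force on the tool from outside, world axes, zero at the start; "moment": the same for the moment, N m; "opening": finger opening in m; "grasp_force": force on a finger pad.
Only numpy, scipy, OpenCV 4.12 (cv2) and the standard library are available. Lean on these libraries where they do the work, as an engineer would, in place of code of your own. Each camera call takes 0.05 s, during which the arm holds its last target. There are 200 camera calls.

## Working session

There is one attempt and no reset: what is moved stays moved. The work goes in short steps, each a Python script; the robot and the scene stay as the last script left them, time stands still between calls to the robot, and variables do not carry over. Pictures are saved under pics/ and viewed, at most 10 in all, crops included, and the job is handed in when it is done.

```bash
ls; mkdir -p pics
python3 - <<'E'
from rig import robot
import cv2
for n in("top","side"):
    im=robot.grab_frame(n); cv2.imwrite(f"pics/{n}0.png",im[:,:,::-1])
    i=robot.camera_info(n); print(n,i)
print(robot.get_state())
E
```

```text
pics
top {'fx': 439.29936427783974, 'fy': 439.29936427783974, 'cx': 323.2587899281221, 'cy': 205.468411002125, 'rvec': array([ 2.16628043, -2.1720237 ,  0.0964617 ]), 'tvec': array([0.04060237, 0.58480824, 1.11577402])}
side {'fx': 391.5058229545395, 'fy': 391.5058229545395, 'cx': 319.6379718861225, 'cy': 198.8759836523747, 'rvec': array([ 0.16310531, -2.86584156,  1.15651161]), 'tvec': array([0.56095716, 0.09524   , 0.83831394])}
{'time': 0.1, 'qpos': array([-1.35950227,  0.41793736, -0.0102912 ,  1.61409144,  0.00467314,
        1.11072633, -0.0530179 ]), 'joint_vel': array([-8.57315005e-05, -1.16951653e-03,  4.57889814e-04, -2.61434629e-03,
       -1.46251421e-03, -2.64956093e-04, -7.65759353e-04]), 'effort': array([ 1.97155787e-03, -8.52576685e+01,  6.39685504e-01, -4.26692319e+01,
       -4.90132452e-02,  1.65483024e-02,  4.05110825e-05]), 'ee_pos': array([0.1562477 , 0.60482381, 0.22388296]), 'tool_rot': array([[-9.68209199e-01,  2.50141760e-01, -2.18157925e-04],
       [ 2.50141846e-01,  9.68208556e-01, -1.11743492e-03],
       [-6.82947693e-05, -1.13648120e-03, -9.99999352e-01]]), 'force': array([ 0.8495103 , -0.46693174, -0.29696457]), 'moment': array([ 0.05313542, -0.01850856, -0.00260379]), 'grasp_force': 0.0, 'opening': 0.093985805280035}
```

View pics/top0.png

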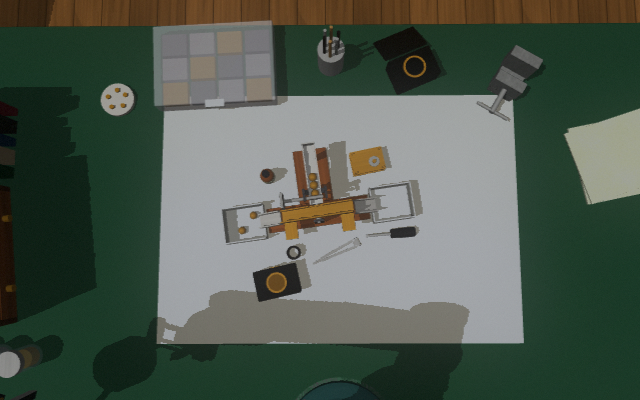

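View pics/side0.png

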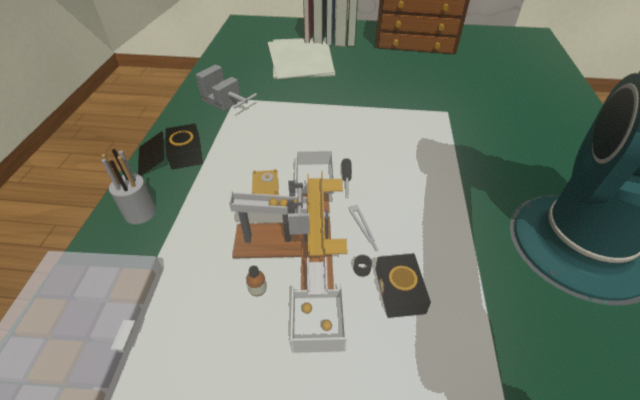

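The top view shows the sorter's gate at around (318,212), with the pads at (291,230) on the left and (348,222) on the right. The left tray is near (245,224), the right tray near (392,202), and the push plate near (283,202). The side view shows the left tray near (317,320) and the gate at (317,215). Next I'll look at enlarged crops.

Run:
```python
import cv2
a=cv2.imread("pics/top0.png")[140:250,220:420]
cv2.imwrite("pics/topc.png",cv2.resize(a,None,fx=4,fy=4,interpolation=cv2.INTER_CUBIC))
a=cv2.imread("pics/side0.png")[150:300,220:370]
cv2.imwrite("pics/sidec.png",cv2.resize(a,None,fx=4,fy=4,interpolation=cv2.INTER_CUBIC))
```

```text
(no output)
```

View pics/topc.png

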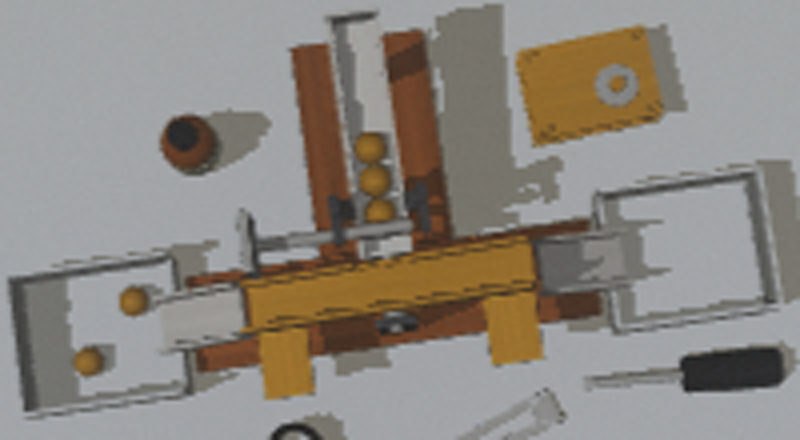

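View pics/sidec.png

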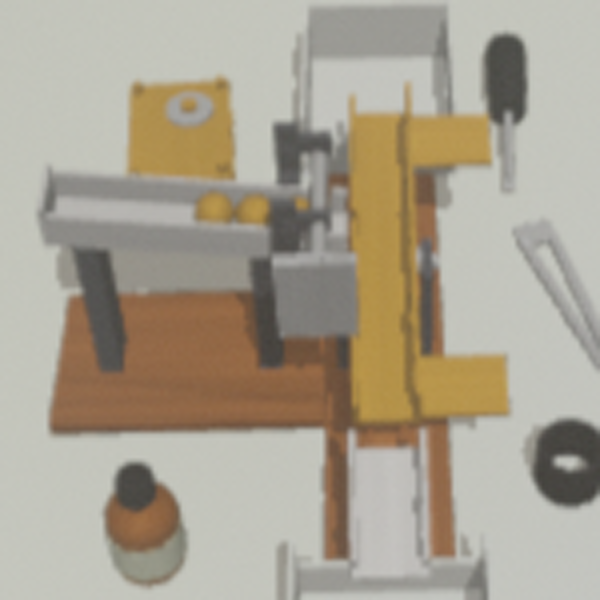

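The crops show these points (crop pixels divided by 4, plus the offset):
- Left pad centre (287,363) and right pad centre (514,329).
- Outer tray edges, left mid (19,345) and right mid (769,236).
- Push plate's top edge near (243,240) in the top view, and near (316,258) in the side crop.

The stop is shut and the right pad is raised.

```bash
cat > h.py <<'E'
from rig import robot
import numpy as np, cv2
def ray(cam,px):
    i=robot.camera_info(cam);R=cv2.Rodrigues(i["rvec"])[0]
    d=R.T@np.array([(px[0]-i["cx"])/i["fx"],(px[1]-i["cy"])/i["fy"],1]);return -R.T@i["tvec"],d
def onz(cam,px,z):
    o,d=ray(cam,px);return o+d*(z-o[2])/d[2]
E
python3 - <<'E'
from h import *
np.set_printoptions(precision=4,suppress=True)
t=lambda x,y:(220+(x+.5)/4-.5,140+(y+.5)/4-.5); s=lambda x,y:(220+(x+.5)/4-.5,150+(y+.5)/4-.5)
L=onz("top",t(287,363),.066);R=onz("top",t(514,329),.106)
TL=onz("top",t(19,345),.05);TR=onz("top",t(769,236),.05)
print("pads",L,R,np.linalg.norm((L-R)[:2]),"trays",TL,TR,np.linalg.norm(TL-TR))
Ls=onz("side",s(460,384),.066);Rs=onz("side",s(449,140),.106);print("side pads",Ls,Rs)
yv=(TL-TR)[:2];yv/=np.linalg.norm(yv);yaw=np.arctan2(-yv[0],yv[1])
yp=(L-R)[:2];print("yaw",yaw,np.arctan2(-yp[0],yp[1]))
xv=np.array([yv[1],-yv[0]]);C=((TL+TR)/2)[:2];print("C trays",C,"C pads",((L+R)/2)[:2]+.04*xv)
P=onz("side",s(316,258),.172);Pt=onz("top",t(243,240),.172);print("plate",P,Pt,"pred",C+.03*xv+.081*yv)
F=[onz("top",t(*q),.05)[:2] for q in((330,18),(380,14))];print(F)
E
```

```text
pads [0.5188 0.1188 0.066 ] [ 0.5374 -0.0215  0.106 ] 0.14150088110685832 trays [0.5314 0.2908 0.05  ] [ 0.5997 -0.1875  0.05  ] 0.48318018278976876
side pads [0.522  0.1153 0.066 ] [ 0.54   -0.0113  0.106 ]
yaw 0.1419124946336848 0.13180505641340723
C trays [0.5655 0.0517] C pads [0.5677 0.0543]
plate [0.5845 0.1356 0.172 ] [0.5848 0.1358 0.172 ] pred [0.5838 0.1361]
[array([0.7426, 0.0933]), array([0.7451, 0.0609])]
```

The measurements agree: centre about (0.5665, 0.0525), yaw about 0.138, with the plate predicted to within 1 mm. Pressing the pad now.

```bash
cat >> h.py <<'E'
C=np.array([.5665,.0525]);a=.138
xv=np.array([np.cos(a),np.sin(a)]);yv=np.array([-np.sin(a),np.cos(a)])
Rt=np.array([[-xv[0],yv[0],0],[-xv[1],yv[1],0],[0,0,-1.]])
def P(x,y,tip): return np.array([*(C+x*xv+y*yv),tip+.019])
def st(m=""):
    s=robot.get_state();print(m,round(s["time"],2),"tip",s["ee_pos"]-[0,0,.019],"F",s["force"])
E
python3 - <<'E'
from h import *
np.set_printoptions(precision=4,suppress=True)
robot.gripper_to(0.0)
robot.move_ptp(P(-.042,-.070,.21),Rt);st("above")
cv2.imwrite("pics/w1.png",robot.grab_frame("side")[150:300,220:420,::-1].repeat(3,0).repeat(3,1))
robot.move_linear(P(-.042,-.070,.125),.12);st()
print(robot.move_linear(P(-.042,-.070,.064),.04,threshold=8));st("pressed")
robot.pause(.3)
cv2.imwrite("pics/w2.png",robot.grab_frame("side")[120:320,200:400,::-1].repeat(3,0).repeat(3,1))
E
```

```text
above 4.11 tip [ 0.5346 -0.0219  0.2099] F [ 0.9012  0.0328 -0.7863]
 5.02 tip [ 0.5349 -0.0227  0.1256] F [ 0.1956 -0.0914 -0.3406]
True
pressed 6.38 tip [ 0.5347 -0.0227  0.0662] F [-1.3701  0.6238  9.931 ]
```

View pics/w2.png

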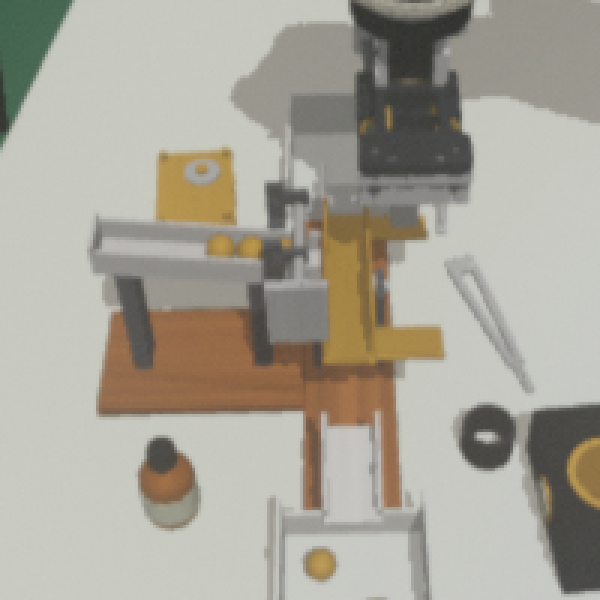

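The gate has rocked over: the left end is raised with its pad at (408,343), the tip is at 66 mm under 10 N, and the stop is still shut. Next is the stop.

Run:
```python
from h import *
np.set_printoptions(precision=4,suppress=True)
robot.move_linear(P(-.042,-.070,.215),.15)
robot.move_linear(P(.034,.125,.215),.2)
robot.move_linear(P(.034,.125,.143),.12);st("beside")
print(robot.move_linear(P(.034,.044,.143),.05,threshold=10));st("pushed")
d=robot.get_state()["ee_pos"][:2]-C;print("y",d@yv)
im=robot.grab_frame("side")[120:320,200:400,::-1]
robot.move_linear(P(.034,.11,.143),.12);robot.move_linear(P(.034,.11,.23),.15)
robot.move_linear(P(-.08,.20,.26),.2);st("clear")
b=robot.grab_frame("top")[130:260,210:430,::-1]
s=robot.grab_frame("side")[120:360,200:400,::-1]
cv2.imwrite("pics/t3.png",np.ascontiguousarray(b).repeat(3,0).repeat(3,1))
cv2.imwrite("pics/s3.png",np.ascontiguousarray(s)[:200].repeat(3,0).repeat(3,1))
```

```text
beside 9.82 tip [0.5834 0.1809 0.1436] F [ 0.6538 -0.0652  1.0056]
True
pushed 11.11 tip [0.5928 0.1103 0.1428] F [-0.0736  4.1674  3.6345]
y 0.05360564344159553
clear 13.4 tip [0.4602 0.239  0.2597] F [-0.0584  0.0518  0.2804]
```

View pics/t3.png

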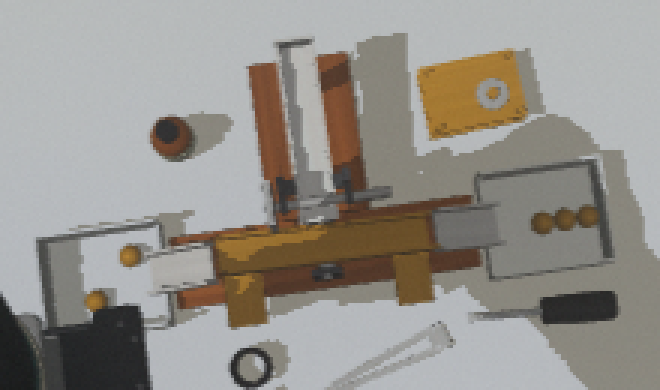

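View pics/s3.png

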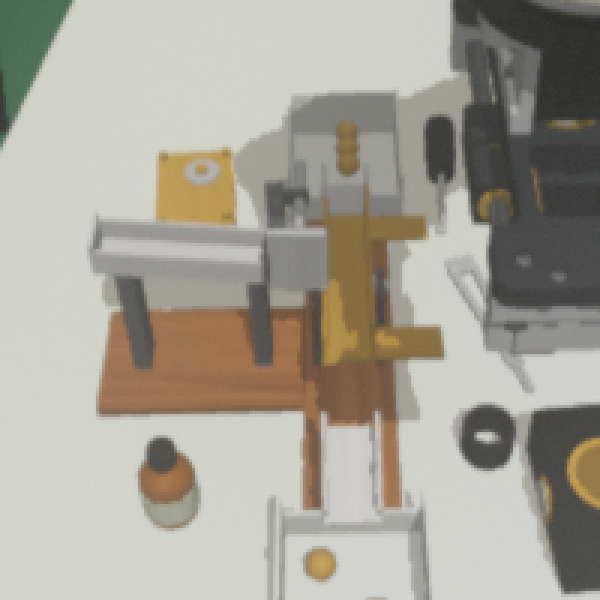

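All three balls lie in the right tray, at (541–588, 215–223) in the top crop. The two others are still in the left tray, and the gate still leans right. I'll check the plate position numerically, using its top edge at (297,230) in the side crop, then hand in.

Run:
```python
from h import *
p=onz("side",(200+297/3,120+230/3),.172);o=.081-(p[:2]-C)@yv;print("open",o)
if o>.033: robot.sign_off();print("signed")
```

```text
open 0.04283302760603978
the job is handed in; nothing more can be done
signed
```

I pressed the gate fully over to the right, then pushed the stop open (about 42 mm). All three balls ran into the right tray, nothing else appeared to move, and the job is handed in; no verdict was shown.

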